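Face up the tea boxes and ring for tea

TASK

The tea boxes were put away backwards: slide each box out of its sleeve, turn it end for end, and slide it back into its own sleeve, fully home against the back, so that its coloured label end shows at the mouth. When all the boxes that are there are done, ring the bell by pressing its plunger right down to the stop and letting it come up again. Leave the mug, the milk jug and the sugar jar standing where they are.

Things in the scene. Friction and masses are not known exactly. Their poses are not given: they have to be found in the camera images.
- red_sleeve: Fixed wooden sleeve with a red band, on a thin board that is also its floor. Origin: below the middle of the open mouth, at table level; x into the sleeve, z up. Inside 58 mm wide, 45 mm high, 110 mm deep (mouth x = 0, closed back x = 110 mm); walls 4 mm; roof top 55 mm above the table. Board 6 mm thick, 80 mm wide, from x = -200 to 115 mm, flush inside and out.
- red_mouth (a point): Middle of that sleeve's mouth on its floor, 6 mm above the table. Two steel lead-in lips, 41 mm high, flare out beside the mouth, reaching x = -12 mm, y = +-38 mm in the sleeve's frame.
- red_box: Loose stiff closed tea box, 160 x 52 x 40 mm, 0.1 to 0.23 kg; its last 46 mm is red with a small label on top (label end), the rest plain white. Origin: centre of underside; x to the label end. Starts flat in the red sleeve, label end inside, plain end sticking out 50 to 70 mm. Fully home it sticks out 50 mm (origin at x = 30 mm in the sleeve). May be absent: its sleeve stays empty.
- red_label (a point): Middle of the red label-end face of that box, 80 mm from the box's origin along its x and 20 mm above its underside. Absent with its box.
- green_sleeve: Fixed wooden sleeve with a green band, on a thin board that is also its floor. Origin: below the middle of the open mouth, at table level; x into the sleeve, z up. Inside 58 mm wide, 45 mm high, 110 mm deep (mouth x = 0, closed back x = 110 mm); walls 4 mm; roof top 55 mm above the table. Board 6 mm thick, 80 mm wide, from x = -200 to 115 mm, flush inside and out.
- green_mouth (a point): Middle of that sleeve's mouth on its floor, 6 mm above the table. Two steel lead-in lips, 41 mm high, flare out beside the mouth, reaching x = -12 mm, y = +-38 mm in the sleeve's frame.
- green_box: Loose stiff closed tea box, 160 x 52 x 40 mm, 0.1 to 0.23 kg; its last 46 mm is green with a small label on top (label end), the rest plain white. Origin: centre of underside; x to the label end. Starts flat in the green sleeve, label end inside, plain end sticking out 50 to 70 mm. Fully home it sticks out 50 mm (origin at x = 30 mm in the sleeve). May be absent: its sleeve stays empty.
- green_label (a point): Middle of the green label-end face of that box, 80 mm from the box's origin along its x and 20 mm above its underside. Absent with its box.
- blue_sleeve: Fixed wooden sleeve with a blue band, on a thin board that is also its floor. Origin: below the middle of the open mouth, at table level; x into the sleeve, z up. Inside 58 mm wide, 45 mm high, 110 mm deep (mouth x = 0, closed back x = 110 mm); walls 4 mm; roof top 55 mm above the table. Board 6 mm thick, 80 mm wide, from x = -200 to 115 mm, flush inside and out.
- blue_mouth (a point): Middle of that sleeve's mouth on its floor, 6 mm above the table. Two steel lead-in lips, 41 mm high, flare out beside the mouth, reaching x = -12 mm, y = +-38 mm in the sleeve's frame.
- blue_box: Loose stiff closed tea box, 160 x 52 x 40 mm, 0.1 to 0.23 kg; its last 46 mm is blue with a small label on top (label end), the rest plain white. Origin: centre of underside; x to the label end. Starts flat in the blue sleeve, label end inside, plain end sticking out 50 to 70 mm. Fully home it sticks out 50 mm (origin at x = 30 mm in the sleeve). May be absent: its sleeve stays empty.
- blue_label (a point): Middle of the blue label-end face of that box, 80 mm from the box's origin along its x and 20 mm above its underside. Absent with its box.
- bell_top (a point): Centre of the top of the brass plunger head (26 mm across) of the fixed steel call bell; 66 mm above the table when up, axis vertical. The bell below it is a dome 84 mm across and 44 mm high, centred under the plunger.
- bell_plunger (a joint): How far the bell's plunger is pressed down: 0 = up, 0.010 m = at its stop. It is sprung: about 2 N starts it moving, a little over 5 N holds it at the stop; it comes up by itself when let go.
- cup: White mug, 76 mm across, 60 mm high, handle at its +y side; loose, not to be disturbed. Origin: centre of its underside.
- milk_jug: White and blue milk jug, 63 mm across, 74 mm high, handle (to 48 mm) at its +y side; loose, not to be disturbed. Origin: centre of its underside.
- sugar_jar: Glass sugar jar with wooden lid, 64 mm across, 70 mm high; loose, not to be disturbed. Origin: centre of its underside.
Mind the look-alikes: they are no part of the job. What is shaped like the red_box but black or orange is not meant.

How it is judged:
By the outcome, as a careful person would: the job done as asked, in the order asked, and still so for the second after the job is handed in, with the robot touching nothing.
Of red_box, green_box, blue_box only 2 to 3 are there at a start; the rules pass over those that are not, and their reading is None.
At some moment in a run one of red_box, green_box, blue_box may be knocked a few centimetres aside while the robot is not near it.
Once in a run the grip may slacken for a moment while it holds something.
It also fails if it takes over 210 s, if anything falls off the work surface, if the arm or the gripper's body presses on something with over 40 N, if the wrist force passes 120 N, or if a joint passes its speed limit or range.

ROBOT

A 6-joint arm with a two-finger parallel gripper is mounted at the origin on the work surface. World frame = base frame: x ahead of the robot, y to its left, z up, the work surface at z = 0. Lengths are in m, angles in degrees, forces in N, time in s.
With the tool pointing down it reaches from about 0.35 to 0.875 m from the base axis. Payload 4.2 kg.
Tool frame: the origin (TCP) lies between the finger pads; the fingertips stand 17 mm ahead of it and the grasp point (between the pads) lies 2 mm behind it; z points along the fingers, y is the line along which they close (so a half turn about z gives the same grasp; the last joint's range is limited). The gripper opens to 87 mm and grips with 3 to 60 N. Pads are 19 mm wide; open, the fingers measure 117 mm over their backs; the gripper's body (75 mm by 190 mm) begins 51 mm behind the grasp point.
Start: joints at [-54.626, 22.042, 0.453, 0, -68.411, -14.817], TCP at [0.219, -0.585, 0.24] pointing down, gripper open.
Joint ranges: [-179.83, 179.83], [-69.29, 118.12], [-61.27, 80.66], [-181.25, 117.63], [-171.15, -9.14], [-177.46, 177.46]. Speed limits (degrees/s): [159.86, 159.86, 180, 180, 180, 180].

INTERFACE

Orientations are given as a 3x3 rotation matrix whose columns are the frame's x, y, z axes.
In Python, from station import sense, capture, r, masks_of gives the robot as it stands.
- The arm moves only by the tool apply_moves, never from a script. Its argument "steps" is a list that holds one entry, the list of rows, each a list of 7 numbers: the opening, from 0 (shut) to 1 (fully open), then the shift along the tool's x, y, z in mm, then the turn, a rotation vector about the tool's x, y, z in rad. A call has 1 to 12 rows; each row shifts and turns the commanded pose from where the row before left it, along the tool's axes as they then stand; what a row does not reach is not made up. A row lasts 1/8 s, in which the tool goes at most 62.5 mm and 10.7 degrees, less where a joint would pass 70% of its speed; a pose out of reach is approached as far as the arm can. A call with a gripper value outside its range is refused whole. The fingers move at their own pace and stop on an object; the grip force is fixed at half the most. Time passes only in rows, so rows that do not move let the fingers close. It gives the time, the measured TCP pose, the force and the opening at its end, in the units of the state.
- sense(): the state, without advancing time (a new reading comes with each control period).
- capture(name): name is "scene" or "top" or "wrist"; returns a dict with "color" (384x512x3 uint8, red, green, blue), "vfov" (degrees; the focal length in pixels is half the picture's height over the tangent of half this angle, whatever the lens; pixels are square), "cx", "cy" (the principal point, pixels), "T" (4x4, takes a point from camera to world coordinates). Camera axes: x right, y down, z forward; pixel columns grow to the right and rows downward; lengths in m; the calibration is good to about 2 mm. A picture is of the moment at which its call begins. There is no depth.
- r.finish_job(): hands the job in, once; it reports no verdict.
Trained networks look in a picture, given as the dict that the camera call returned (one of the last four; its "shot" number tells which), for a name from the list of things; names that differ only in an ending like _2 or _b are one class to them, and where a whole thing is asked for, a point or a joint stands for the part that bears it (a point fixed in the world has none). Each returns a list of dicts, best first, with "confidence" (0 to 1); they miss things now and then, are a little off and sometimes report something else, mostly with a low value. They report only what shows in the picture. A call takes as long as a camera call. They do not tell look-alikes from the thing itself.
- masks_of(picture, thing): "pixels" (384x512 bool, what is visible of it) and "box" ([left, top, width, height] in pixels, round what is visible of it).
The state is a dict: "time_s": time; "joints": joint angles; "joint_velocities": joint speeds; "effort": joint torques, N m; "tcp_pos": TCP position; "ee_rot": TCP orientation; "wrist_force": force on the tool from outside, world axes, zero at the start; "moment": the same for the moment, N m; "gripper_width": opening from 0.0 (shut) to 1.0 (fully open).
Only numpy, scipy, OpenCV 4.12 (cv2) and the standard library are available. Lean on these libraries where they do the work, as an engineer would, in place of code of your own. Each camera call takes 0.05 s, during which the arm holds its last target. There are 200 camera calls.

## Working session

There is one attempt and no reset: what is moved stays moved. The work goes in short steps, Python scripts to look and compute and a tool call to move; the robot and the scene stay as the last step left them, time stands still between calls to the robot, and variables do not carry over. Pictures are saved under pics/ and viewed, on a budget of 14 in all, crops included, one or two more only if the job needs it, and the job is handed in when it is done.

Besides the shell and the picture viewer there is one more tool, called after "Request:" as name(argument=value, ...), one argument or row to a line, values as JSON. apply_moves: Moves the arm, as the interface text tells. Its arguments: {"type":"object","properties":{"steps":{"type":"array","items":{"type":"array","items":{"type":"array","items":{"type":"number"}}}}},"required":["steps"]}

```bash
ls; mkdir -p pics; python3 - <<'E'
from station import sense, capture, r, masks_of
import cv2, numpy as np
s=sense();print(s)
a=capture("scene");b=capture("top");
for n,p in(("scene",a),("top",b)):
    print(n,p["vfov"],p["cx"],p["cy"],p["T"].tolist() if hasattr(p["T"],'tolist') else p["T"]);cv2.imwrite(f"pics/{n}1.png",cv2.cvtColor(p["color"],cv2.COLOR_RGB2BGR))
for t in ["red_sleeve","green_sleeve","blue_sleeve","red_box","green_box","blue_box","bell_top","cup","milk_jug","sugar_jar"]:
    print(t,[(round(m["confidence"],2),m["box"]) for m in masks_of(b,t)[:3]])
E
```

```text
pics
{'time_s': 0.0, 'joints': array([-5.46280459e+01,  2.20937222e+01,  3.80129734e-01, -2.82423977e-02,
       -6.84117206e+01, -1.48168820e+01]), 'joint_velocities': array([ 0.08050167, -0.07551397, -0.00647482, -0.05160983, -0.02868485,
       -0.00423246]), 'effort': array([ 9.20502462e-04, -3.90667927e+01,  1.87405801e+01,  4.22004104e+00,
        1.08268214e-02, -1.99803740e-04]), 'tcp_pos': array([ 0.21926539, -0.58467652,  0.2384327 ]), 'ee_rot': array([[-9.36398928e-01, -3.50936250e-01, -8.92322504e-04],
       [-3.50937365e-01,  9.36396694e-01,  2.04869861e-03],
       [ 1.16605235e-04,  2.23154849e-03, -9.99997503e-01]]), 'wrist_force': array([ 0.62449867, -0.39812779,  0.12103544]), 'moment': array([ 0.02382355,  0.00385786, -0.02497923]), 'gripper_width': 0.9985189774681236}
scene 46.54492309158349 248.0142476327103 189.95429651763612 [[-0.8277167140798869, 0.4080790239890925, -0.3851708081006458, 1.0701685419828746], [0.561118155869677, 0.608765967118725, -0.5608479405609123, 0.7320998076698514], [0.005608599308900735, -0.6803495479958176, -0.7328663153370326, 1.149418
[... 179 characters left out ...]
, [-0.9989652643107025, -0.04493200484874224, 0.0070367351037864635, -0.08277471998296616], [0.002573011246426086, -0.2103106858846203, -0.9776312162650426, 1.5366665785921318], [0.0, 0.0, 0.0, 1.0]]
red_sleeve [(0.69, [209.7, 112.4, 35.0, 94.9])]
green_sleeve [(0.77, [313.8, 138.9, 22.9, 91.1])]
blue_sleeve [(0.59, [113.7, 128.6, 38.3, 96.4])]
red_box [(0.92, [347.6, 123.9, 52.2, 31.8]), (0.81, [215.4, 144.8, 18.8, 25.7]), (0.78, [300.9, 254.4, 15.1, 28.6])]
green_box [(0.77, [316.8, 167.3, 18.7, 24.5])]
blue_box [(0.82, [122.6, 159.0, 19.4, 24.5])]
bell_top [(0.38, [273.8, 135.8, 9.8, 8.3])]
cup []
milk_jug [(0.62, [173.2, 131.3, 17.0, 20.4])]
sugar_jar [(0.79, [164.2, 195.8, 20.7, 23.5])]
```

```bash
python3 - <<'E'
import cv2
a=cv2.imread("pics/top1.png")[90:300,90:420]
cv2.imwrite("pics/top1c.png",cv2.resize(a,None,fx=2.4,fy=2.4,interpolation=cv2.INTER_CUBIC))
E
```

```text
(no output)
```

View pics/top1c.png

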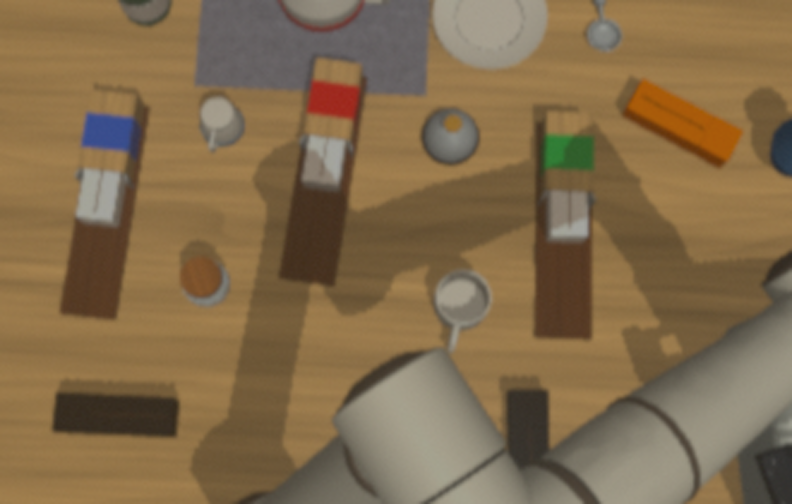

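View pics/scene1.png

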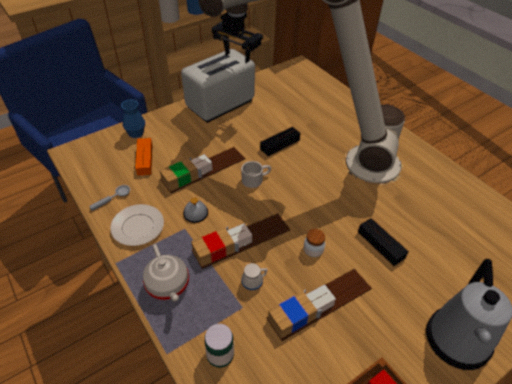

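Top view crop: all three boxes are there. Blue sits at about (100,180), red at (325,150) and green at (567,205), each with its sleeve opening toward the base (image down). Black and orange decoys lie apart. The scene view agrees. Next I'll fit the coarse sleeve poses.

```bash
cat > h.py <<'E'
import numpy as np, cv2
from station import sense, capture, r, masks_of
def K(p):
    f=192/np.tan(np.radians(p["vfov"]/2)); return f
def ray(p,uv,z):
    T=np.array(p["T"]);d=T[:3,:3]@np.array([(uv[0]-p["cx"])/K(p),(uv[1]-p["cy"])/K(p),1.])
    return T[:3,3]+d*(z-T[2,3])/d[2]
def proj(p,X):
    T=np.array(p["T"]);c=(np.atleast_2d(X)-T[:3,3])@T[:3,:3]
    return c[:,:2]/c[:,2:]*K(p)+[p["cx"],p["cy"]]
def save(p,name,crop=None,f=1.5):
    im=cv2.cvtColor(p["color"],cv2.COLOR_RGB2BGR)
    if crop: x,y,w,h=crop; im=im[y:y+h,x:x+w]
    cv2.imwrite("pics/"+name,cv2.resize(im,None,fx=f,fy=f,interpolation=cv2.INTER_CUBIC))
def w(S,x,y,z): # sleeve frame (x,y,yawdeg) mm -> world m
    a=np.radians(S[2]);return np.array([S[0]+(np.cos(a)*x-np.sin(a)*y)/1e3,S[1]+(np.sin(a)*x+np.cos(a)*y)/1e3,z/1e3])
def goto(target,yaw=None,s=None):
    """shift in tool axes (mm) and turn about tool z (rad) to reach target with closing axis (tool y) along world yaw+90; x tool direction = yaw mod 180"""
    s=s or sense();R=np.array(s["ee_rot"]);d=R.T@(np.array(target)-s["tcp_pos"])*1e3
    out=[np.round(d,1)]
    if yaw is not None:
        cur=np.degrees(np.arctan2(R[1,0],R[0,0])); e=(yaw-cur+90)%180-90
        out+=[("turn_z_deg",round(-e,2),"rad",round(-np.radians(e),4))]
    return out
E
python3 - <<'E'
from h import *
p=capture("top")
c=lambda u,v:(u/2.4+90,v/2.4+90)
B={"red":[(280,276),(333,285)],"green":[(535,336),(591,338)],"blue":[(61,313),(115,319)]}
# board back corners uncertain; use roof back-end corners z=55
T={"red":[(316,57),(363,63)],"green":[(546,107),(584,107)],"blue":[(96,88),(140,93)]}
for k in B:
    e=np.mean([ray(p,c(*q),.006) for q in B[k]],0);t=np.mean([ray(p,c(*q),.055) for q in T[k]],0)
    d=(t-e)[:2];yaw=np.degrees(np.arctan2(d[1],d[0]));L=np.linalg.norm(d)
    m=e[:2]+d/L*.2
    print(k,"end",e.round(3),"yaw",yaw.round(1),"len",L.round(3),"mouth",m.round(3),"r -145:",np.linalg.norm(m-d/L*.145).round(3), "r mouth",np.linalg.norm(m).round(3))
for n,uv,z in [("bell",(452,123),.066),("mug",(463,298),.06),("jug",(217,110),.074),("sugar",(202,275),.07)]: print(n,ray(p,c(*uv),z).round(3))
print(goto([0,0,.3],0))
E
```

```text
red end [0.444 0.036 0.006] yaw -5.8 len 0.313 mouth [0.643 0.016] r -145: 0.5 r mouth 0.643
green end [ 0.381 -0.326  0.006] yaw 1.6 len 0.319 mouth [ 0.581 -0.32 ] r -145: 0.543 r mouth 0.663
blue end [0.38  0.337 0.006] yaw -4.2 len 0.316 mouth [0.579 0.323] r -145: 0.548 r mouth 0.663
bell [ 0.665 -0.158  0.066]
mug [ 0.421 -0.181  0.06 ]
jug [0.667 0.169 0.074]
sugar [0.434 0.172 0.07 ]
[array([  0. , 625. , -60.5]), ('turn_z_deg', np.float64(20.56), 'rad', np.float64(0.3588))]
```

```bash
python3 - <<'E'
from h import *
S=(.581,-.32,1.6)
print(goto(w(S,-60,0,250),1.6))
E
```

```text
[array([-374.8,  140.8,  -10.4]), ('turn_z_deg', np.float64(18.96), 'rad', np.float64(0.3308))]
```

Request:
apply_moves(
  steps=[
    [[1,-47,17.5,-1.3,0,0,0],[1,-47,17.5,-1.3,0,0,0],[1,-47,17.5,-1.3,0,0,0],[1,-47,17.5,-1.3,0,0,0],[1,-47,17.5,-1.3,0,0,0],[1,-47,17.5,-1.3,0,0,0],[1,-47,17.5,-1.3,0,0,0],[1,-46,18,-1.3,0,0,0],[1,0,0,0,0,0,0.166],[1,0,0,0,0,0,0.166],[1,0,0,0,0,0,0],[1,0,0,0,0,0,0]],
  ],
)

```text
time_s: 2.15
tcp_pos: [0.5212, -0.3221, 0.25]
ee_rot: [[-1.0, -0.029, 0.0], [-0.029, 1.0, -0.0], [-0.0, -0.0, -1.0]]
wrist_force: [-0.7, 0.1, 0.0]
gripper_width: 1.002
```

```bash
python3 - <<'E'
from h import *
s=sense();print(s["tcp_pos"],s["joints"],s["ee_rot"])
p=capture("wrist");print(p["vfov"],p["T"]);save(p,"w1.png",f=1.5)
np.save("w1.npy",p,allow_pickle=True)
E
```

```text
[ 0.52115729 -0.32205898  0.25000264] [-1.65947052e+01  2.04482352e+01 -4.47297175e-01  5.24348434e-04
 -6.91011397e+01 -7.17477837e+01] [[-9.99581489e-01 -2.89282535e-02  5.32217057e-05]
 [-2.89282549e-02  9.99581490e-01 -2.47818345e-05]
 [-5.24825367e-05 -2.63110741e-05 -9.99999998e-01]]
58.94140297899086 [[-2.91579078e-02  9.68721783e-01  2.46430362e-01  4.54882758e-01]
 [ 9.99574730e-01  2.81544592e-02  7.59512709e-03 -3.24755432e-01]
 [ 4.19451475e-04  2.46547021e-01 -9.69130740e-01  3.94661542e-01]
 [ 0.00000000e+00  0.00000000e+00  0.00000000e+00  1.00000000e+00]]
```

View pics/w1.png

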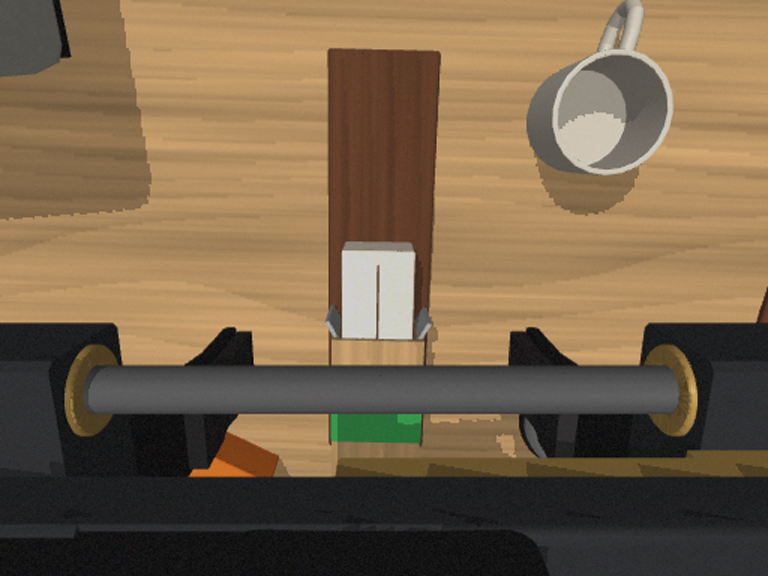

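Wrist view above green: board end corners at (329,49) and (440,52), box plain-end top edge from (342,250) to (413,250), and roof front edge at about y=339 from x=330 to 423. I'll compute the pose from these.

```bash
cat >> h.py <<'E'
def fit(p,be,bx,rf,sc=1.5):
    """board-end corners(z6), box top end corners(z46), roof front corners(z55): print in world"""
    g=lambda q,z: ray(p,(q[0]/sc,q[1]/sc),z)[:2]
    b=[g(q,.006) for q in be];x=[g(q,.046) for q in bx];f=[g(q,.055) for q in rf]
    e=np.mean(b,0);m=np.mean(f,0);d=m-e;yaw=np.degrees(np.arctan2(d[1],d[0]))
    u=d/np.linalg.norm(d);bm=np.mean(x,0)-m
    print("end",e.round(4),"mouth",m.round(4),"yaw",yaw.round(2),"len",np.linalg.norm(d).round(4),"boardw",np.linalg.norm(b[0]-b[1]).round(4),"roofw",np.linalg.norm(f[0]-f[1]).round(4),"boxw",np.linalg.norm(x[0]-x[1]).round(4))
    print("box end in sleeve: x",(bm@u*1e3).round(1),"y",((u[0]*bm[1]-u[1]*bm[0])*1e3).round(1))
E
python3 - <<'E'
from h import *
p=np.load("w1.npy",allow_pickle=True).item()
fit(p,[(329,49),(440,52)],[(342.5,250.5),(413.5,250)],[(329.5,340),(423.5,340)])
print(proj(p,[[.581,-.32,.055]])*1.5)
E
```

```text
end [ 0.3837 -0.3237] mouth [ 0.5819 -0.3236] yaw 0.03 len 0.1983 boardw 0.0782 roofw 0.0665 boxw 0.0493
box end in sleeve: x -62.8 y -0.7
[[381.59725161 338.88608785]]
```

```bash
cat >> h.py <<'E'
def yawl(p,a,b,z,sc=1.5):
    d=(ray(p,(b[0]/sc,b[1]/sc),z)-ray(p,(a[0]/sc,a[1]/sc),z));return np.degrees(np.arctan2(d[1],d[0])).round(2)
E
python3 - <<'E'
from h import *
p=np.load("w1.npy",allow_pickle=True).item()
print("edge",yawl(p,(329,49),(440,52),.006)-90,"mid",yawl(p,(377.5,265),(379,338),.046),"L",yawl(p,(342.5,250.5),(341,337),.046),"R",yawl(p,(413.5,250),(415,337),.046), "boardL",yawl(p,(329,49),(329,300),.006), "boardR",yawl(p,(440,52),(432,290),.006))
im=cv2.cvtColor(p["color"],cv2.COLOR_RGB2HSV)
# board edges by subpixel rows: saturation/value profile
for r_ in (40,80,120,150):
    v=p["color"][r_].astype(int).sum(1); g=np.abs(np.diff(v)); print(r_,[ (i,g[i]) for i in range(210,300) if g[i]>60])
E
```

```text
edge 0.23999999999999488 mid 2.75 L -0.35 R 3.56 boardL 0.25 boardR 1.24
40 [(217, np.int64(175)), (218, np.int64(114)), (293, np.int64(242))]
80 [(217, np.int64(65)), (218, np.int64(134)), (291, np.int64(252))]
120 [(217, np.int64(87)), (218, np.int64(172)), (289, np.int64(238))]
150 [(218, np.int64(235)), (287, np.int64(70)), (288, np.int64(161))]
```

Request:
apply_moves(
  steps=[
    [[1,-23,-2.6,42,0,0,0.016],[1,0,0,50,0,0,0],[1,0,0,50,0,0,0],[1,0,0,40,0,0,0],[1,0,0,25,0,0,0],[1,0,0,15,0,0,0],[1,0,0,0,0,0,0],[0,0,0,0,0,0,0],[0,0,0,0,0,0,0],[0,0,0,0,0,0,0],[0,0,0,0,0,0,0],[0,0,0,0,0,0,0]],
  ],
)

```text
time_s: 3.7
tcp_pos: [0.5445, -0.3239, 0.0283]
ee_rot: [[-1.0, -0.011, 0.0], [-0.011, 1.0, -0.0], [-0.0, -0.0, -1.0]]
wrist_force: [-1.6, 0.0, 2.0]
gripper_width: 0.595
```

Request:
apply_moves(
  steps=[
    [[0,10,0,0,0,0,0],[0,25,0,0,0,0,0],[0,25,0,0,0,0,0],[0,25,0,0,0,0,0],[0,20,0,0,0,0,0],[0,12,0,0,0,0,0],[0,0,0,0,0,0,0]],
  ],
)

```text
time_s: 4.58
tcp_pos: [0.4254, -0.3251, 0.0283]
ee_rot: [[-1.0, -0.01, -0.003], [-0.01, 1.0, 0.001], [0.003, 0.001, -1.0]]
wrist_force: [-5.0, -1.0, 6.2]
gripper_width: 0.597
```

```bash
python3 - <<'E'
from h import *
p=capture("wrist");save(p,"w2.png",f=1.2)
E
```

```text
(no output)
```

View pics/w2.png

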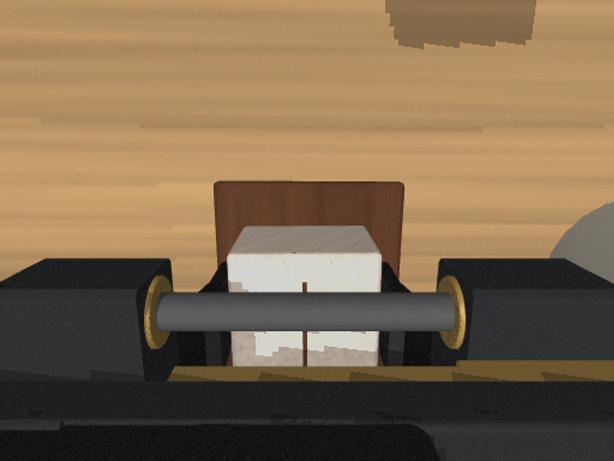

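The held box followed the gripper out, and its plain end sits centred on the board at about (305,240). I'll regrip at its centre.

Request:
apply_moves(
  steps=[
    [[1,0,0,0,0,0,0],[1,0,0,0,0,0,0],[1,0,0,0,0,0,0],[1,-30,0,0,0,0,0],[1,-25,0,0,0,0,0],[1,0,0,0,0,0,0],[0,0,0,0,0,0,0],[0,0,0,0,0,0,0],[0,0,0,0,0,0,0],[0,0,0,0,0,0,0],[0,0,0,0,0,0,0]],
  ],
)

```text
time_s: 6.0
tcp_pos: [0.4821, -0.3246, 0.028]
ee_rot: [[-1.0, -0.011, -0.0], [-0.011, 1.0, 0.0], [0.0, 0.0, -1.0]]
wrist_force: [-0.5, -0.4, 0.2]
gripper_width: 0.598
```

Request:
apply_moves(
  steps=[
    [[0,0,0,-30,0,0,0],[0,0,0,-50,0,0,0],[0,0,0,-40,0,0,0],[0,0,0,0,0,0,-0.17],[0,0,0,0,0,0,-0.18],[0,0,0,0,0,0,-0.18],[0,0,0,0,0,0,-0.18],[0,0,0,0,0,0,-0.18],[0,0,0,0,0,0,-0.18],[0,0,0,0,0,0,-0.18],[0,0,0,0,0,0,-0.18],[0,0,0,0,0,0,-0.18]],
  ],
)

```text
time_s: 7.5
tcp_pos: [0.4819, -0.3243, 0.1474]
ee_rot: [[0.056, -0.998, -0.001], [-0.998, -0.056, 0.001], [-0.001, 0.001, -1.0]]
wrist_force: [-0.2, 0.0, -0.8]
gripper_width: 0.59
```

Request:
apply_moves(
  steps=[
    [[0,0,0,0,0,0,-0.18],[0,0,0,0,0,0,-0.18],[0,0,0,0,0,0,-0.18],[0,0,0,0,0,0,-0.18],[0,0,0,0,0,0,-0.18],[0,0,0,0,0,0,-0.18],[0,0,0,0,0,0,-0.18],[0,0,0,0,0,0,-0.18],[0,0,0,0,0,0,-0.0916],[0,0,0,0,0,0,0],[0,0,0,0,0,0,0]],
  ],
)

```text
time_s: 8.88
tcp_pos: [0.4821, -0.3245, 0.1477]
ee_rot: [[1.0, 0.009, -0.0], [0.009, -1.0, 0.0], [-0.0, -0.0, -1.0]]
wrist_force: [-0.1, -0.5, -1.4]
gripper_width: 0.594
```

```bash
python3 - <<'E'
from h import *
s=sense();print(s["joints"],s["wrist_force"],s["moment"],s["gripper_width"])
p=capture("wrist");save(p,"w3.png",f=1.2)
S=(.582,-.324,.5)
print(goto(w(S,-98,0,38),.5),goto(w(S,-98,0,28),.5))
E
```

```text
[-1.79861799e+01  2.24697189e+01 -1.31126833e+01 -1.21803620e-02
 -5.44471794e+01  1.08527439e+02] [-0.08239886 -0.4872987  -1.43137926] [-0.0939282   0.14391061 -0.04245063] 0.5943318123786252
[array([  1.8,   0.4, 109.8]), ('turn_z_deg', np.float64(0.05), 'rad', np.float64(0.0009))] [array([  1.8,   0.4, 119.8]), ('turn_z_deg', np.float64(0.05), 'rad', np.float64(0.0009))]
```

View pics/w3.png

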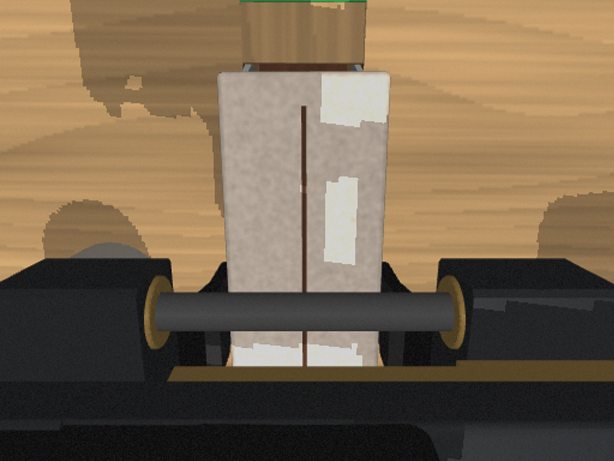

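Box is turned, straight and centred on the sleeve (box about x=304, sleeve about 304). Lowering and inserting.

Request:
apply_moves(
  steps=[
    [[0,0,0,50,0,0,0],[0,0,0.4,40,0,0,0],[0,0,0,20,0,0,0],[0,0,0,8.8,0,0,0],[0,0,0,0,0,0,0],[0,15,0,0,0,0,0],[0,10,0,0,0,0,0],[0,10,0,0,0,0,0],[0,15,0,0,0,0,0],[0,20,0,0,0,0,0],[0,0,0,0,0,0,0]],
  ],
)

```text
time_s: 10.3
tcp_pos: [0.5542, -0.3242, 0.0291]
ee_rot: [[1.0, 0.012, 0.001], [0.012, -1.0, -0.001], [0.001, 0.001, -1.0]]
wrist_force: [-0.6, -0.5, -0.8]
gripper_width: 0.593
```

Request:
apply_moves(
  steps=[
    [[1,0,0,0,0,0,0],[1,0,0,0,0,0,0],[1,0,0,0,0,0,0],[1,-30,0,0,0,0,0],[1,-23,0,0,0,0,0],[0,0,0,0,0,0,0],[0,0,0,0,0,0,0],[0,0,0,0,0,0,0],[0,0,0,0,0,0,0],[0,20,0,0,0,0,0],[0,20,0,0,0,0,0],[0,8,0,0,0,0,0]],
  ],
)

```text
time_s: 11.8
tcp_pos: [0.5476, -0.3241, 0.0288]
ee_rot: [[1.0, 0.012, -0.002], [0.012, -1.0, 0.0], [-0.002, -0.0, -1.0]]
wrist_force: [-2.9, 0.5, 2.6]
gripper_width: 0.592
```

Request:
apply_moves(
  steps=[
    [[0,2,0,0,0,0,0],[0,2,0,0,0,0,0],[0,2,0,0,0,0,0],[0,0,0,0,0,0,0]],
  ],
)

```text
time_s: 12.3
tcp_pos: [0.5534, -0.3242, 0.0291]
ee_rot: [[1.0, 0.011, 0.0], [0.011, -1.0, 0.0], [0.0, -0.0, -1.0]]
wrist_force: [0.3, 0.6, -0.7]
gripper_width: 0.593
```

Request:
apply_moves(
  steps=[
    [[1,0,0,0,0,0,0],[1,0,0,0,0,0,0],[1,-10,0,0,0,0,0],[0,0,0,0,0,0,0],[0,0,0,0,0,0,0],[0,0,0,0,0,0,0],[0,0,0,0,0,0,0],[0,2,0,0,0,0,0],[0,2,0,0,0,0,0],[0,1,0,0,0,0,0],[0,1,0,0,0,0,0],[0,0,0,0,0,0,0]],
  ],
)

```text
time_s: 13.8
tcp_pos: [0.5488, -0.3243, 0.0292]
ee_rot: [[1.0, 0.011, -0.001], [0.011, -1.0, 0.0], [-0.001, -0.0, -1.0]]
wrist_force: [-3.7, -0.5, 3.1]
gripper_width: 0.596
```

Request:
apply_moves(
  steps=[
    [[0,1,0,0,0,0,0],[0,1,0,0,0,0,0],[0,1,0,0,0,0,0],[0,0,0,0,0,0,0]],
  ],
)

```text
time_s: 14.3
tcp_pos: [0.5488, -0.3242, 0.0291]
ee_rot: [[1.0, 0.01, -0.007], [0.01, -1.0, 0.001], [-0.007, -0.002, -1.0]]
wrist_force: [-11.0, 0.4, 7.6]
gripper_width: 0.597
```

Request:
apply_moves(
  steps=[
    [[0,2,0,0,0,0,0],[0,0,0,0,0,0,0],[1,-2,0,0,0,0,0],[1,0,0,0,0,0,0],[1,0,0,0,0,0,0],[1,0,0,-50,0,0,0],[1,0,0,-60,0,0,0],[1,-30,0,-50,0,0,0],[1,-30,0,-50,0,0,0],[1,-30,0,-10,0,0,0],[1,0,0,0,0,0,0],[1,0,0,0,0,0,0]],
  ],
)

```text
time_s: 15.8
tcp_pos: [0.4628, -0.3251, 0.2488]
ee_rot: [[1.0, 0.011, 0.0], [0.011, -1.0, 0.0], [0.0, -0.0, -1.0]]
wrist_force: [-0.0, 0.1, 0.1]
gripper_width: 0.996
```

```bash
python3 - <<'E'
from h import *
s=sense();print(s["joints"],s["tcp_pos"])
p=capture("wrist");q=capture("top")
save(p,"w4.png",f=1)
a=cv2.imread("pics/w4.png");b=cv2.resize(cv2.cvtColor(q["color"],cv2.COLOR_RGB2BGR)[95:270,95:350],None,fx=2.2,fy=2.2)
b=cv2.resize(b,(560,384));cv2.imwrite("pics/m4.png",cv2.resize(np.hstack([a[:,90:430],b]),None,fx=.88,fy=.88,interpolation=cv2.INTER_AREA))
np.save("w4.npy",p,allow_pickle=True)
E
```

```text
[-1.86780661e+01  1.58826560e+01 -7.24026758e+00 -1.66659377e-02
 -6.68664073e+01  1.09314538e+02] [ 0.46281975 -0.32506075  0.24878675]
```

View pics/m4.png

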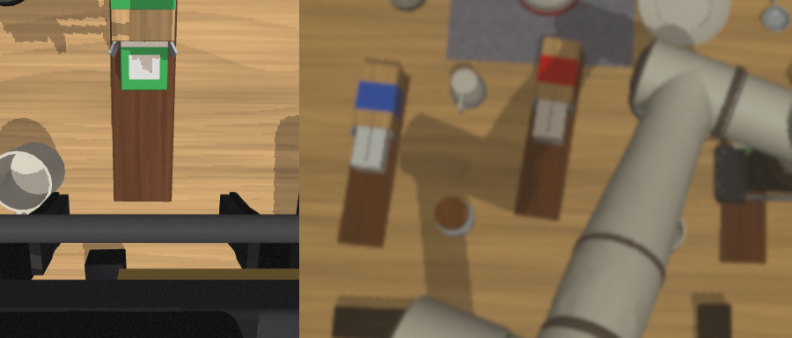

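Green label end now shows at the mouth, with the near edge at about (145,89). Red and blue are still in place. I'll measure the protrusion and find the move to red.

```bash
python3 - <<'E'
from h import *
p=np.load("w4.npy",allow_pickle=True).item()
im=p["color"].astype(int)
c=235; print([(i,im[i,c].tolist()) for i in list(range(40,56))+list(range(95,106))])
for c in (233,275):print([i for i in range(30,120) if abs(im[i+1,c]-im[i,c]).sum()>70])
S=(.643,.016,-5.8)
print(goto(w(S,-150,0,250),-5.8))
E
```

```text
[(40, [154, 123, 86]), (41, [206, 164, 110]), (42, [210, 166, 113]), (43, [210, 166, 113]), (44, [209, 165, 113]), (45, [210, 167, 115]), (46, [143, 125, 100]), (47, [187, 172, 158]), (48, [191, 176, 162]), (49, [187, 174, 160]), (50, [187, 172, 159]), (51, [187, 172, 159]), (52, [182, 169, 154]), (53, [116, 142, 108]), (54, [57, 122, 67]), (55, [52, 127, 69]), (95, [67, 170, 88]), (96, [64, 167, 86]), (97, [66, 169, 88]), (98, [62, 167, 86]), (99, [66, 169, 88]), (100, [63, 167, 85]), (101, [58, 158, 80]), (102, [65, 82, 47]), (103, [102, 67, 47]), (104, [104, 68, 45]), (105, [103, 67, 45])]
[39, 45, 46, 52, 53, 56, 101]
[45, 46, 52, 53, 67, 101]
[array([  34.8, -355.8,   -1.7]), ('turn_z_deg', np.float64(6.45), 'rad', np.float64(0.1125))]
```

```bash
python3 - <<'E'
from h import *
p=np.load("w4.npy",allow_pickle=True).item()
a=ray(p,(253,46.2),.055);b=ray(p,(253,102),.046);c=ray(p,(253,53.2),.046)
print(a,b,c,(a-b)[0],(c-b)[0])
E
```

```text
[ 0.58175243 -0.32385128  0.055     ] [ 0.5316248  -0.32437474  0.046     ] [ 0.5768692  -0.32388509  0.046     ] 0.050127636520268526 0.045244408383805945
```

Request:
apply_moves(
  steps=[
    [[1,5,-51,0,0,0,0],[1,5,-51,0,0,0,0],[1,5,-51,0,0,0,0],[1,5,-51,0,0,0,0],[1,5,-51,0,0,0,0],[1,5,-51,-2,0,0,0],[1,5,-50,0,0,0,0],[1,0,0,0,0,0,0.112],[1,0,0,0,0,0,0],[1,0,0,0,0,0,0]],
  ],
)

```text
time_s: 17.15
tcp_pos: [0.4936, 0.031, 0.2506]
ee_rot: [[0.995, -0.1, -0.001], [-0.1, -0.995, -0.0], [-0.001, 0.001, -1.0]]
wrist_force: [-0.1, 0.3, -0.2]
gripper_width: 1.0
```

```bash
python3 - <<'E'
from h import *
s=sense();print(s["joints"],s["tcp_pos"])
p=capture("wrist");save(p,"w5.png",f=1.5);np.save("w5.npy",p,allow_pickle=True)
E
```

```text
[ 2.24446268e+01  8.79273649e+00 -1.62882520e+01  1.79298821e-04
 -6.49822209e+01  6.18236197e+01] [0.49361444 0.03100509 0.25059923]
```

View pics/w5.png

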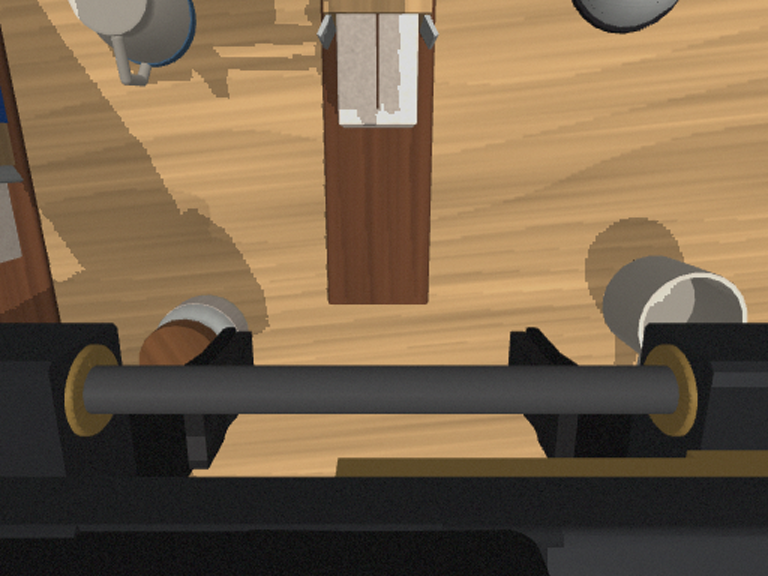

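Green protrudes 50.1 mm, so it is home. Wrist view above red: board end at (328,303) and (428,304), box end edge from (339,124) to (417,123), roof front from (321,13) to (437,12).

```bash
python3 - <<'E'
from h import *
p=np.load("w5.npy",allow_pickle=True).item()
fit(p,[(328,303.5),(428.5,304)],[(339,124.5),(417,123.5)],[(321,13),(437,12)])
print("boardL",yawl(p,(328,303),(324,60),.006),"boardR",yawl(p,(428.5,303),(434,60),.006),"edge",yawl(p,(328,303.5),(428.5,304),.006)+90,"boxL",yawl(p,(339,124),(337,20),.046),"boxR",yawl(p,(417,123),(419,20),.046),yawl(p,(377,25),(377.5,110),.046))
E
```

```text
end [0.4465 0.0367] mouth [0.644  0.0161] yaw -5.96 len 0.1986 boardw 0.08 roofw 0.0703 boxw 0.0511
box end in sleeve: x -64.1 y 0.4
boardL -6.27 boardR -5.62 edge -6.019999999999996 boxL -5.71 boxR -5.86 174.56
```

```bash
python3 - <<'E'
from h import *
S=(.645,.0162,-5.95)
print(goto(w(S,-39,0,28.5),-5.95))
E
```

```text
[array([113.3,  -0.9, 222.2]), ('turn_z_deg', np.float64(0.18), 'rad', np.float64(0.0031))]
```

Request:
apply_moves(
  steps=[
    [[1,45,-0.9,20,0,0,0.003],[1,45,0,40,0,0,0],[1,23.3,0,50,0,0,0],[1,0,0,50,0,0,0],[1,0,0,40,0,0,0],[1,0,0,22,0,0,0],[1,0,0,0,0,0,0],[0,0,0,0,0,0,0],[0,0,0,0,0,0,0],[0,0,0,0,0,0,0],[0,0,0,0,0,0,0],[0,0,0,0,0,0,0]],
  ],
)

```text
time_s: 18.7
tcp_pos: [0.6065, 0.0206, 0.0297]
ee_rot: [[0.995, -0.104, 0.001], [-0.104, -0.995, 0.0], [0.001, -0.0, -1.0]]
wrist_force: [-0.3, 1.4, 2.4]
gripper_width: 0.598
```

Request:
apply_moves(
  steps=[
    [[0,-10,0,0,0,0,0],[0,-25,0,0,0,0,0],[0,-25,0,0,0,0,0],[0,-25,0,0,0,0,0],[0,-20,0,0,0,0,0],[0,-11,0,0,0,0,0],[0,0,0,0,0,0,0]],
  ],
)

```text
time_s: 19.58
tcp_pos: [0.4895, 0.0326, 0.0296]
ee_rot: [[0.995, -0.104, -0.002], [-0.104, -0.995, -0.0], [-0.002, 0.0, -1.0]]
wrist_force: [-5.0, 3.4, 9.9]
gripper_width: 0.597
```

Request:
apply_moves(
  steps=[
    [[1,0,0,0,0,0,0],[1,0,0,0,0,0,0],[1,0,0,0,0,0,0],[1,30,0,0,0,0,0],[1,25,0,0,0,0,0],[1,0,0,0,0,0,0],[0,0,0,0,0,0,0],[0,0,0,0,0,0,0],[0,0,0,0,0,0,0],[0,0,0,0,0,0,0],[0,0,0,0,0,0,0]],
  ],
)

```text
time_s: 20.95
tcp_pos: [0.5455, 0.0269, 0.0293]
ee_rot: [[0.995, -0.104, 0.0], [-0.104, -0.995, 0.0], [0.0, -0.0, -1.0]]
wrist_force: [0.1, 0.2, 1.0]
gripper_width: 0.597
```

Request:
apply_moves(
  steps=[
    [[0,0,0,-30,0,0,0],[0,0,0,-50,0,0,0],[0,0,0,-40,0,0,0],[0,0,0,0,0,0,0.17],[0,0,0,0,0,0,0.18],[0,0,0,0,0,0,0.18],[0,0,0,0,0,0,0.18],[0,0,0,0,0,0,0.18],[0,0,0,0,0,0,0.18],[0,0,0,0,0,0,0.18],[0,0,0,0,0,0,0.18],[0,0,0,0,0,0,0.18]],
  ],
)

```text
time_s: 22.45
tcp_pos: [0.5449, 0.0266, 0.1484]
ee_rot: [[-0.149, -0.989, -0.002], [-0.989, 0.149, -0.0], [0.0, 0.002, -1.0]]
wrist_force: [0.2, 0.6, -1.5]
gripper_width: 0.594
```

Request:
apply_moves(
  steps=[
    [[0,0,0,0,0,0,0.18],[0,0,0,0,0,0,0.18],[0,0,0,0,0,0,0.18],[0,0,0,0,0,0,0.18],[0,0,0,0,0,0,0.18],[0,0,0,0,0,0,0.18],[0,0,0,0,0,0,0.18],[0,0,0,0,0,0,0.18],[0,0,0,0,0,0,0.0916],[0,0,0,0,0,0,0],[0,0,0,0,0,0,0]],
  ],
)

```text
time_s: 23.82
tcp_pos: [0.5453, 0.0267, 0.1489]
ee_rot: [[-0.995, 0.103, -0.001], [0.103, 0.995, -0.0], [0.001, -0.0, -1.0]]
wrist_force: [-0.6, 0.7, -1.0]
gripper_width: 0.595
```

```bash
python3 - <<'E'
from h import *
s=sense();print(s["joints"],s["wrist_force"],s["moment"],s["gripper_width"])
p=capture("wrist");t=capture("top")
S=(.645,.0162,-5.95)
print(goto(w(S,-101,0,29.5),-5.95))
a=cv2.cvtColor(p["color"],cv2.COLOR_RGB2BGR);b=cv2.cvtColor(t["color"],cv2.COLOR_RGB2BGR)[95:280,95:345]
cv2.imwrite("pics/w6.png",np.hstack([cv2.resize(a,(400,300),interpolation=cv2.INTER_AREA),cv2.resize(b,(400,300))]))
E
```

```text
[ 1.98159272e+01  1.92913266e+01 -1.79785527e+01 -1.26463927e-02
 -5.27688190e+01 -1.15709607e+02] [-0.57593039  0.6728361  -0.98401146] [ 0.01386918  0.01948374 -0.043291  ] 0.5949037260568255
[array([ 9.000e-01, -1.000e-01,  1.195e+02]), ('turn_z_deg', np.float64(0.02), 'rad', np.float64(0.0004))]
```

View pics/w6.png

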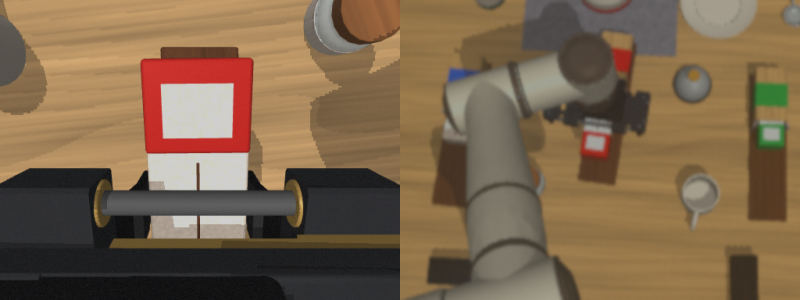

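Red box is turned, label end toward the robot at (197,105) and straight. The top view shows everything else undisturbed. Lowering and inserting.

Request:
apply_moves(
  steps=[
    [[0,0,0,50,0,0,0],[0,0,0,40,0,0,0],[0,0,0,20,0,0,0],[0,0,0,8.6,0,0,0],[0,0,0,0,0,0,0],[0,-15,0,0,0,0,0],[0,-10,0,0,0,0,0],[0,-10,0,0,0,0,0],[0,-15,0,0,0,0,0],[0,-20,0,0,0,0,0],[0,0,0,0,0,0,0]],
  ],
)

```text
time_s: 25.3
tcp_pos: [0.6166, 0.0194, 0.0307]
ee_rot: [[-0.995, 0.105, 0.001], [0.105, 0.995, 0.0], [-0.001, 0.0, -1.0]]
wrist_force: [1.0, 0.5, -2.6]
gripper_width: 0.596
```

Request:
apply_moves(
  steps=[
    [[1,0,0,0,0,0,0],[1,0,0,0,0,0,0],[1,0,0,0,0,0,0],[1,35,0,0,0,0,0],[1,25,0,0,0,0,0],[0,0,0,0,0,0,0],[0,0,0,0,0,0,0],[0,0,0,0,0,0,0],[0,0,0,0,0,0,0],[0,-20,0,0,0,0,0],[0,-20,0,0,0,0,0],[0,-9,0,0,0,0,0]],
  ],
)

```text
time_s: 26.8
tcp_pos: [0.6041, 0.0202, 0.0302]
ee_rot: [[-0.994, 0.105, -0.003], [0.105, 0.995, -0.001], [0.003, -0.001, -1.0]]
wrist_force: [-4.4, 1.4, 3.5]
gripper_width: 0.598
```

Request:
apply_moves(
  steps=[
    [[0,-3,0,0,0,0,0],[0,-2,0,0,0,0,0],[0,-2,0,0,0,0,0],[0,0,0,0,0,0,0]],
  ],
)

```text
time_s: 27.3
tcp_pos: [0.6113, 0.0199, 0.0303]
ee_rot: [[-0.995, 0.104, 0.0], [0.104, 0.995, 0.0], [-0.0, 0.0, -1.0]]
wrist_force: [0.4, -0.3, -2.2]
gripper_width: 0.593
```

Request:
apply_moves(
  steps=[
    [[0,-2,0,0,0,0,0],[0,-1,0,0,0,0,0],[0,-1,0,0,0,0,0],[0,-1,0,0,0,0,0],[0,0,0,0,0,0,0]],
  ],
)

```text
time_s: 27.92
tcp_pos: [0.6138, 0.0195, 0.0302]
ee_rot: [[-0.995, 0.104, -0.005], [0.104, 0.995, -0.0], [0.005, -0.001, -1.0]]
wrist_force: [-7.7, 2.9, 1.7]
gripper_width: 0.595
```

Request:
apply_moves(
  steps=[
    [[0,-2,0,0,0,0,0],[0,-2,0,0,0,0,0],[0,0,0,0,0,0,0],[1,3,0,0,0,0,0],[1,0,0,0,0,0,0],[1,0,0,0,0,0,0],[1,0,0,-50,0,0,0],[1,0,0,-60,0,0,0],[1,0,0,-60,0,0,0],[1,0,0,-50,0,0,0],[1,0,0,0,0,0,0],[1,0,0,0,0,0,0]],
  ],
)

```text
time_s: 29.42
tcp_pos: [0.617, 0.0191, 0.2501]
ee_rot: [[-0.995, 0.105, -0.0], [0.105, 0.995, 0.0], [0.0, 0.0, -1.0]]
wrist_force: [-0.3, -0.7, -0.4]
gripper_width: 0.997
```

```bash
python3 - <<'E'
from h import *
s=sense();print(s["joints"],s["tcp_pos"])
p=capture("wrist");np.save("w7.npy",p,allow_pickle=True)
im=p["color"].astype(int)
m=(im[...,0]>110)&(im[...,1]<90)&(im[...,2]<90);m[220:]=0
n,l,st,c=cv2.connectedComponentsWithStats(m.astype(np.uint8));print([x.tolist() for x in st[1:] if x[4]>30])
S=(.645,.0162,-5.95)
print(proj(p,[w(S,0,0,55),w(S,-50,0,46),w(S,-4,0,46)]))
u,_=proj(p,[w(S,-30,-15,46)])[0].round().astype(int)
print([(i,im[i,u].tolist()) for i in range(120,240) if abs(im[i+1,u]-im[i,u]).sum()>50])
S=(.579,.323,-4.2)
print(goto(w(S,-60,0,250),-4.2))
save(p,"w7.png",(150,60,220,200),2.5)
E
```

```text
[ 1.67634723e+01  2.09137186e+01  2.82517648e-01 -3.44612159e-02
 -6.93795325e+01 -1.12756555e+02] [0.61701036 0.01913515 0.25011015]
[[228, 143, 51, 47, 1467]]
[[253.96205692 197.13680413]
 [253.92285735 147.8743522 ]
 [253.94232598 191.23020665]]
[(147, [125, 26, 22]), (157, [202, 45, 42]), (158, [190, 105, 99]), (182, [214, 214, 208]), (183, [204, 100, 94]), (189, [179, 40, 35]), (190, [192, 164, 158]), (195, [214, 214, 214]), (196, [143, 128, 112]), (223, [193, 154, 106]), (224, [174, 96, 70])]
[array([129.2, 296.5,  -0.6]), ('turn_z_deg', np.float64(-1.8), 'rad', np.float64(-0.0314))]
```

Red is home: box edge at row 148 against a predicted 147.9, mouth at 196.5 against 197.1. On to blue.

Request:
apply_moves(
  steps=[
    [[1,21.5,49.5,0,0,0,0],[1,21.5,49.5,0,0,0,0],[1,21.5,49.5,0,0,0,0],[1,21.5,49.5,0,0,0,0],[1,21.5,49.5,0,0,0,0],[1,21.5,49,0,0,0,0],[1,0,0,0,0,0,-0.031],[1,0,0,0,0,0,0],[1,0,0,0,0,0,0]],
  ],
)

```text
time_s: 30.6
tcp_pos: [0.52, 0.3263, 0.2499]
ee_rot: [[-0.997, 0.075, -0.001], [0.075, 0.997, -0.001], [0.001, -0.001, -1.0]]
wrist_force: [-1.1, 0.1, -0.8]
gripper_width: 1.002
```

```bash
python3 - <<'E'
from h import *
s=sense();print(s["joints"],s["tcp_pos"])
p=capture("wrist");save(p,"w8.png",f=1.5);np.save("w8.npy",p,allow_pickle=True)
E
```

```text
[ 4.71985472e+01  2.06223668e+01 -2.03757079e-01  4.76340054e-03
 -6.92560854e+01 -1.41495951e+02] [0.52004238 0.32634621 0.24988923]
```

View pics/w8.png

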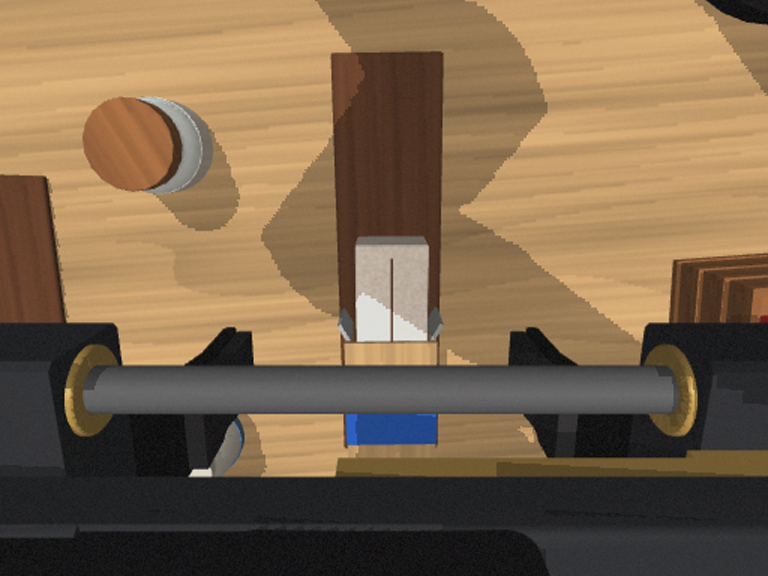

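Blue: board end corners at (332,53) and (443,53), box end edge from (356,244) to (428,244), roof front at y=342 from x=343 to 437.

```bash
python3 - <<'E'
from h import *
p=np.load("w8.npy",allow_pickle=True).item()
fit(p,[(332,53),(443,53)],[(356,245),(428,244.5)],[(343,342),(437.5,342)])
im=p["color"].astype(int)
L=[];R=[]
for r_ in range(50,150,10):
    g=np.abs(np.diff(im[r_].sum(1)));L.append(210+np.argmax(g[210:240]));R.append(280+np.argmax(g[280:305]))
print(L,R)
print("bL",yawl(p,(332,53),(341,300),.006),"bR",yawl(p,(443,53),(439,300),.006),"edge",yawl(p,(332,53),(443,53),.006)-90,"box",yawl(p,(356,245),(356,340),.046),yawl(p,(428,245),(430,340),.046))
E
```

```text
end [0.3847 0.3408] mouth [0.5823 0.328 ] yaw -3.71 len 0.1981 boardw 0.0783 roofw 0.0669 boxw 0.0498
box end in sleeve: x -68.1 y 1.7
[np.int64(220), np.int64(220), np.int64(221), np.int64(221), np.int64(221), np.int64(222), np.int64(222), np.int64(222), np.int64(223), np.int64(223)] [np.int64(295), np.int64(294), np.int64(294), np.int64(294), np.int64(294), np.int64(294), np.int64(294), np.int64(293), np.int64(293), np.int64(293)]
bL -3.36 bR -3.55 edge -4.290000000000006 box -4.95 -1.78
```

```bash
python3 - <<'E'
from h import *
S=(.5825,.328,-3.7)
print(goto(w(S,-42,0.5,28.5),-3.7))
E
```

```text
[array([-20.2,   6.6, 221.7]), ('turn_z_deg', np.float64(-0.6), 'rad', np.float64(-0.0105))]
```

Request:
apply_moves(
  steps=[
    [[1,-20,6.6,42,0,0,-0.01],[1,0,0,50,0,0,0],[1,0,0,50,0,0,0],[1,0,0,40,0,0,0],[1,0,0,25,0,0,0],[1,0,0,14,0,0,0],[1,0,0,0,0,0,0],[0,0,0,0,0,0,0],[0,0,0,0,0,0,0],[0,0,0,0,0,0,0],[0,0,0,0,0,0,0],[0,0,0,0,0,0,0]],
  ],
)

```text
time_s: 32.15
tcp_pos: [0.5402, 0.3327, 0.0299]
ee_rot: [[-0.998, 0.063, 0.0], [0.063, 0.998, 0.0], [-0.0, 0.0, -1.0]]
wrist_force: [-0.7, -0.1, 2.3]
gripper_width: 0.591
```

Request:
apply_moves(
  steps=[
    [[0,10,0,0,0,0,0],[0,25,0,0,0,0,0],[0,25,0,0,0,0,0],[0,25,0,0,0,0,0],[0,20,0,0,0,0,0],[0,8,0,0,0,0,0],[0,0,0,0,0,0,0]],
  ],
)

```text
time_s: 33.02
tcp_pos: [0.4266, 0.3399, 0.0299]
ee_rot: [[-0.998, 0.063, -0.001], [0.063, 0.998, -0.0], [0.001, -0.0, -1.0]]
wrist_force: [-4.1, 0.8, 4.1]
gripper_width: 0.593
```

Request:
apply_moves(
  steps=[
    [[1,0,0,0,0,0,0],[1,0,0,0,0,0,0],[1,0,0,0,0,0,0],[1,-30,0,0,0,0,0],[1,-24,0,0,0,0,0],[1,0,0,0,0,0,0],[0,0,0,0,0,0,0],[0,0,0,0,0,0,0],[0,0,0,0,0,0,0],[0,0,0,0,0,0,0],[0,0,0,0,0,0,0]],
  ],
)

```text
time_s: 34.4
tcp_pos: [0.4811, 0.3365, 0.0297]
ee_rot: [[-0.998, 0.063, -0.0], [0.063, 0.998, -0.0], [0.0, -0.0, -1.0]]
wrist_force: [-0.9, 0.5, 0.1]
gripper_width: 0.593
```

Request:
apply_moves(
  steps=[
    [[0,0,0,-30,0,0,0],[0,0,0,-50,0,0,0],[0,0,0,-40,0,0,0],[0,0,0,0,0,0,-0.17],[0,0,0,0,0,0,-0.18],[0,0,0,0,0,0,-0.18],[0,0,0,0,0,0,-0.18],[0,0,0,0,0,0,-0.18],[0,0,0,0,0,0,-0.18],[0,0,0,0,0,0,-0.18],[0,0,0,0,0,0,-0.18],[0,0,0,0,0,0,-0.18]],
  ],
)

```text
time_s: 35.9
tcp_pos: [0.4809, 0.3361, 0.149]
ee_rot: [[-0.018, -1.0, -0.001], [-1.0, 0.018, -0.001], [0.001, 0.001, -1.0]]
wrist_force: [0.4, -0.3, -1.5]
gripper_width: 0.592
```

Request:
apply_moves(
  steps=[
    [[0,0,0,0,0,0,-0.18],[0,0,0,0,0,0,-0.18],[0,0,0,0,0,0,-0.18],[0,0,0,0,0,0,-0.18],[0,0,0,0,0,0,-0.18],[0,0,0,0,0,0,-0.18],[0,0,0,0,0,0,-0.18],[0,0,0,0,0,0,-0.18],[0,0,0,0,0,0,-0.0916],[0,0,0,0,0,0,0],[0,0,0,0,0,0,0]],
  ],
)

```text
time_s: 37.28
tcp_pos: [0.4811, 0.3362, 0.1493]
ee_rot: [[0.998, -0.065, -0.001], [-0.065, -0.998, -0.0], [-0.0, 0.0, -1.0]]
wrist_force: [0.1, -0.1, -2.7]
gripper_width: 0.596
```

```bash
python3 - <<'E'
from h import *
s=sense();print(s["joints"],s["gripper_width"])
p=capture("wrist");save(p,"w9.png",f=1.2);t=capture("top")
S=(.5825,.328,-3.7)
print(goto(w(S,-102,0,30.5),-3.7))
b=cv2.cvtColor(t["color"],cv2.COLOR_RGB2BGR)[95:280,95:345];a=cv2.cvtColor(p["color"],cv2.COLOR_RGB2BGR)
cv2.imwrite("pics/w9.png",np.hstack([cv2.resize(a,(400,300),interpolation=cv2.INTER_AREA),cv2.resize(b,(400,300))]))
E
```

```text
[ 5.07420962e+01  2.28872213e+01 -1.21657976e+01 -1.17794712e-02
 -5.49822147e+01  3.55584265e+01] 0.5961560273017464
[array([ -0.4,   1.7, 118.9]), ('turn_z_deg', np.float64(0.03), 'rad', np.float64(0.0005))]
```

View pics/w9.png

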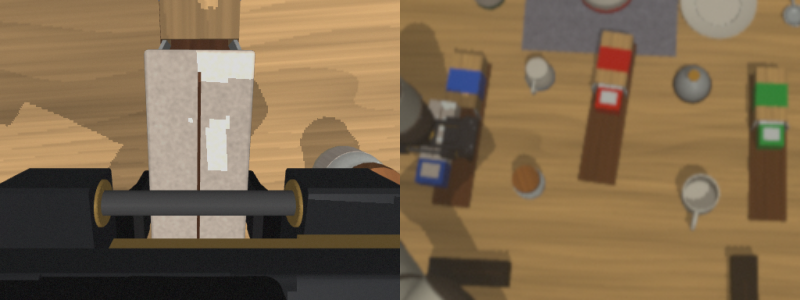

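Blue box is turned and aligned with its sleeve (box x about 199, sleeve about 200). Red and green are still home. Inserting.

Request:
apply_moves(
  steps=[
    [[0,0,1,50,0,0,0],[0,0,0,40,0,0,0],[0,0,0,20,0,0,0],[0,0,0,8.6,0,0,0],[0,0,0,0,0,0,0],[0,15,0,0,0,0,0],[0,10,0,0,0,0,0],[0,10,0,0,0,0,0],[0,15,0,0,0,0,0],[0,20,0,0,0,0,0],[0,0,0,0,0,0,0]],
  ],
)

```text
time_s: 38.75
tcp_pos: [0.5528, 0.3308, 0.0308]
ee_rot: [[0.998, -0.065, 0.001], [-0.065, -0.998, 0.001], [0.001, -0.001, -1.0]]
wrist_force: [0.4, -0.4, -1.8]
gripper_width: 0.595
```

Request:
apply_moves(
  steps=[
    [[1,0,0,0,0,0,0],[1,0,0,0,0,0,0],[1,0,0,0,0,0,0],[1,-35,0,0,0,0,0],[1,-25,0,0,0,0,0],[0,0,0,0,0,0,0],[0,0,0,0,0,0,0],[0,0,0,0,0,0,0],[0,0,0,0,0,0,0],[0,20,0,0,0,0,0],[0,20,0,0,0,0,0],[0,9,0,0,0,0,0]],
  ],
)

```text
time_s: 40.25
tcp_pos: [0.5406, 0.3312, 0.0307]
ee_rot: [[0.998, -0.064, -0.001], [-0.064, -0.998, -0.001], [-0.001, 0.001, -1.0]]
wrist_force: [-1.7, -0.3, 3.4]
gripper_width: 0.591
```

Request:
apply_moves(
  steps=[
    [[0,3,0,0,0,0,0],[0,2,0,0,0,0,0],[0,2,0,0,0,0,0],[0,2,0,0,0,0,0],[0,1,0,0,0,0,0],[0,0,0,0,0,0,0]],
  ],
)

```text
time_s: 41.0
tcp_pos: [0.5501, 0.3311, 0.0309]
ee_rot: [[0.998, -0.063, -0.0], [-0.063, -0.998, -0.0], [-0.0, 0.0, -1.0]]
wrist_force: [-0.2, -1.0, -1.3]
gripper_width: 0.591
```

Request:
apply_moves(
  steps=[
    [[0,2,0,0,0,0,0],[0,1,0,0,0,0,0],[0,1,0,0,0,0,0],[0,1,0,0,0,0,0],[0,0,0,0,0,0,0]],
  ],
)

```text
time_s: 41.62
tcp_pos: [0.5541, 0.3306, 0.0308]
ee_rot: [[0.998, -0.063, -0.002], [-0.063, -0.998, -0.001], [-0.002, 0.001, -1.0]]
wrist_force: [-5.0, 1.3, 0.1]
gripper_width: 0.594
```

Request:
apply_moves(
  steps=[
    [[0,1,0,0,0,0,0],[0,1,0,0,0,0,0],[0,1,0,0,0,0,0],[0,0,0,0,0,0,0]],
  ],
)

```text
time_s: 42.12
tcp_pos: [0.5543, 0.3303, 0.0308]
ee_rot: [[0.998, -0.063, -0.007], [-0.063, -0.998, -0.002], [-0.006, 0.003, -1.0]]
wrist_force: [-14.0, 1.8, 5.0]
gripper_width: 0.596
```

Stalled at the back at 14 N, so it is home. Release, rise and check.

Request:
apply_moves(
  steps=[
    [[1,-3,0,0,0,0,0],[1,0,0,0,0,0,0],[1,0,0,0,0,0,0],[1,0,0,-50,0,0,0],[1,0,0,-60,0,0,0],[1,-30,0,-50,0,0,0],[1,-30,0,-50,0,0,0],[1,-30,0,-10,0,0,0],[0,0,0,0,0,0,0],[0,0,0,0,0,0,0]],
  ],
)

```text
time_s: 43.38
tcp_pos: [0.4656, 0.3362, 0.2505]
ee_rot: [[0.998, -0.063, -0.0], [-0.063, -0.998, -0.0], [-0.0, 0.0, -1.0]]
wrist_force: [0.5, 0.6, -0.5]
gripper_width: 0.85
```

```bash
python3 - <<'E'
from h import *
p=capture("wrist");im=p["color"].astype(int)
S=(.5825,.328,-3.7)
print(proj(p,[w(S,0,0,55),w(S,-50,0,46),w(S,-4,0,46)]))
u=int(proj(p,[w(S,-30,-18,46)])[0][0]);print([(i,im[i,u].tolist()) for i in range(20,140) if abs(im[i+1,u]-im[i,u]).sum()>50])
t=capture("top");s=capture("scene");save(p,"w10.png",f=1)
for pic in (t,s):
    for k in("bell_top",):
        for m in masks_of(pic,k)[:2]:
            ys,xs=np.nonzero(m["pixels"]);print(k,m["confidence"],m["box"],ray(pic,(xs.mean(),ys.mean()),.062))
    print("plunger px",proj(pic,[[.665,-.158,.066]]))
print(goto([.665,-.158,.25]),sense()["joints"])
a=cv2.cvtColor(p["color"],cv2.COLOR_RGB2BGR);b=cv2.cvtColor(t["color"],cv2.COLOR_RGB2BGR)[95:280,95:345]
cv2.imwrite("pics/w10.png",np.hstack([cv2.resize(a,(400,300),interpolation=cv2.INTER_AREA),cv2.resize(b,(400,300))]))
E
```

```text
[[253.70675119  48.54352973]
 [253.63175353 103.71435187]
 [253.69676796  54.44608445]]
[(47, [167, 133, 93]), (48, [130, 104, 73]), (49, [204, 198, 193]), (54, [232, 232, 225]), (55, [197, 206, 211]), (63, [46, 85, 159]), (64, [121, 135, 165]), (71, [170, 169, 174]), (78, [201, 215, 225]), (91, [155, 183, 223]), (102, [51, 108, 211]), (103, [43, 90, 178])]
bell_top 0.48 [277.0, 141.5, 3.4, 1.8] [ 0.66827394 -0.15750729  0.062     ]
plunger px [[278.33159739 141.3736247 ]]
bell_top 0.38 [194.1, 197.4, 6.0, 6.8] [ 0.67002809 -0.15969326  0.062     ]
plunger px [[195.60007489 199.1641491 ]]
[array([2.304e+02, 4.804e+02, 4.000e-01])] [ 5.19699086e+01  1.67571995e+01 -5.85157276e+00  2.75407540e-03
 -6.74923016e+01  3.43571686e+01]
```

View pics/w10.png

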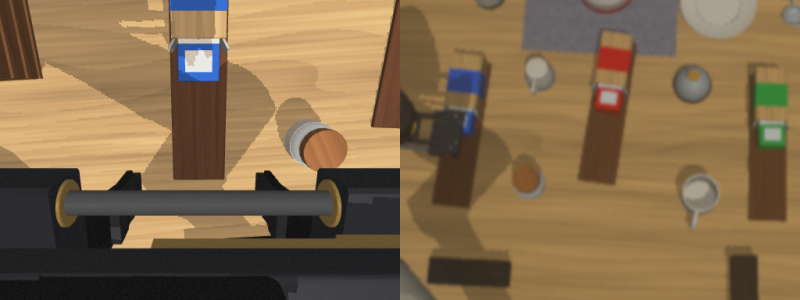

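Blue is home (edge at row 103.5, predicted 103.7) and all three labels show. Next, hover near the bell with the fingers shut and locate the plunger from close by.

Request:
apply_moves(
  steps=[
    [[0,18.3,54,0,0,0,0],[0,18.3,54,0,0,0,0],[0,18.3,54,0,0,0,0],[0,18.3,54,0,0,0,0],[0,18.3,54,0,0,0,0],[0,18.3,54,0,0,0,0],[0,18.3,54,0,0,0,0],[0,18.3,54,0,0,0,0],[0,18.3,53,0,0,0,0],[0,0,0,0,0,0,0],[0,0,0,0,0,0,0]],
  ],
)

```text
time_s: 45.0
tcp_pos: [0.5989, -0.1583, 0.2501]
ee_rot: [[0.998, -0.064, -0.001], [-0.064, -0.998, 0.0], [-0.001, -0.0, -1.0]]
wrist_force: [-0.2, 0.5, -0.6]
gripper_width: 0.01
```

```bash
python3 - <<'E'
from h import *
p=capture("wrist")
print(sense()["tcp_pos"],proj(p,[[.667,-.158,.066]]))
for m in masks_of(p,"bell_top")[:2]:print(m["confidence"],m["box"])
h=cv2.cvtColor(p["color"],cv2.COLOR_RGB2HSV);u,v=proj(p,[[.667,-.158,.066]])[0].astype(int)
k=np.zeros(h.shape[:2],np.uint8);cv2.circle(k,(int(u),int(v)),28,1,-1)
m=((h[...,1]>110)&(h[...,0]>10)&(h[...,0]<35)&(k>0)).astype(np.uint8)
n,l,st,c=cv2.connectedComponentsWithStats(m)
for i in range(1,n):
    if st[i,4]>40: print(st[i],c[i],ray(p,c[i],.066))
save(p,"w11.png",(int(u)-80,max(0,int(v)-70),160,140),3)
E
```

```text
[ 0.5988878  -0.15760835  0.25052033] [[247.91158512 102.57433308]]
0.93 [236.1, 88.8, 24.5, 25.8]
0.42 [2.0, 280.8, 29.8, 38.8]
[235  87  27  28 574] [248.16898955 100.3641115 ] [ 0.66898359 -0.15837671  0.066     ]
```

View pics/w11.png

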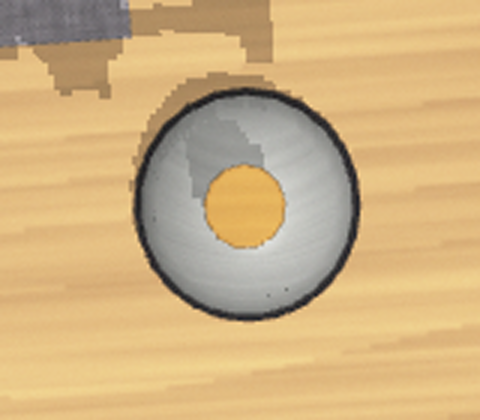

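Plunger head sits at crop (245,206), which is (0.669, -0.158) in world. Moving above it.

Request:
apply_moves(
  steps=[
    [[0,35,-1.9,10,0,0,0],[0,35,-1.9,40,0,0,0],[0,0,0,50,0,0,0],[0,0,0,40,0,0,0],[0,0,0,20,0,0,0],[0,0,0,0,0,0,0]],
  ],
)

```text
time_s: 45.85
tcp_pos: [0.668, -0.1571, 0.0891]
ee_rot: [[0.998, -0.061, -0.004], [-0.061, -0.998, 0.0], [-0.004, 0.0, -1.0]]
wrist_force: [0.4, 0.5, 0.5]
gripper_width: 0.006
```

Request:
apply_moves(
  steps=[
    [[0,0,0,5,0,0,0],[0,0,0,5,0,0,0],[0,0,0,3,0,0,0],[0,0,0,1,0,0,0],[0,0,0,0,0,0,0]],
  ],
)

```text
time_s: 46.48
tcp_pos: [0.67, -0.1585, 0.0779]
ee_rot: [[0.998, -0.063, 0.002], [-0.063, -0.998, -0.0], [0.002, -0.0, -1.0]]
wrist_force: [2.2, 2.2, 3.9]
gripper_width: 0.005
```

Request:
apply_moves(
  steps=[
    [[0,0,0,2,0,0,0],[0,0,0,2,0,0,0],[0,0,0,1,0,0,0],[0,0,0,1,0,0,0],[0,0,0,0,0,0,0]],
  ],
)

```text
time_s: 47.1
tcp_pos: [0.67, -0.1586, 0.0734]
ee_rot: [[0.998, -0.062, 0.003], [-0.062, -0.998, -0.001], [0.003, 0.001, -1.0]]
wrist_force: [-0.7, 4.2, 12.6]
gripper_width: 0.004
```

Request:
apply_moves(
  steps=[
    [[0,0,0,1.5,0,0,0],[0,0,0,0,0,0,0]],
  ],
)

```text
time_s: 47.35
tcp_pos: [0.6701, -0.1586, 0.0733]
ee_rot: [[0.998, -0.062, 0.003], [-0.062, -0.998, -0.001], [0.003, 0.001, -1.0]]
wrist_force: [-2.6, 5.1, 17.2]
gripper_width: 0.004
```

Request:
apply_moves(
  steps=[
    [[0,0,0,-5,0,0,0],[0,0,0,-10,0,0,0],[0,0,0,-30,0,0,0],[0,0,0,-50,0,0,0],[0,0,0,-50,0,0,0],[0,-50,0,-30,0,0,0],[0,-50,0,0,0,0,0],[0,0,0,0,0,0,0],[0,0,0,0,0,0,0]],
  ],
)

```text
time_s: 48.48
tcp_pos: [0.5687, -0.1527, 0.2438]
ee_rot: [[0.998, -0.064, -0.002], [-0.064, -0.998, -0.0], [-0.002, 0.0, -1.0]]
wrist_force: [-0.4, 0.2, -0.3]
gripper_width: 0.003
```

```bash
python3 - <<'E'
from h import *
t=capture("top");s=capture("scene")
b=cv2.cvtColor(t["color"],cv2.COLOR_RGB2BGR)[95:280,95:345];a=cv2.cvtColor(s["color"],cv2.COLOR_RGB2BGR)[110:350,60:380]
cv2.imwrite("pics/end.png",np.hstack([cv2.resize(a,(400,300)),cv2.resize(b,(400,300))]))
E
```

```text
(no output)
```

View pics/end.png

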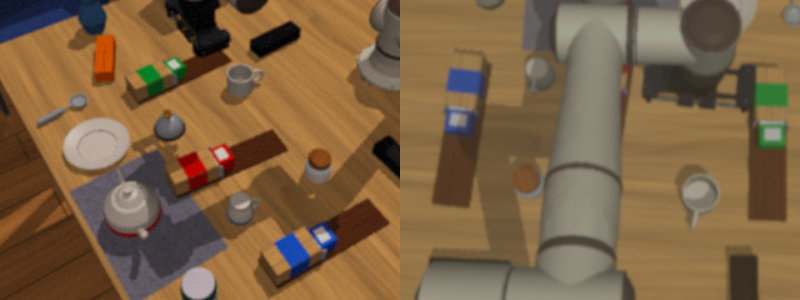

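The end pictures show all three boxes seated with labels out at (175,66), (222,155) and (322,235), the vessels standing and the plunger up. Handing in.

```bash
python3 -c "
from station import r
print(r.finish_job())"
```

```text
the job is handed in; nothing more can be done
None
```

All three boxes (green, red, blue) were there. Each was pulled out, turned end for end and pushed back into its own sleeve until it stopped at the back. Then I pressed the bell and let it up, and handed the job in at about 48.5 s.

- **Boxes:** green measured 50.1 mm sticking out (50 mm is fully home). For red and blue, the box edge and sleeve mouth in the wrist camera fell within about a pixel of the fully-home prediction.
- **Bell:** the plunger stalled at a fingertip height of about 56 mm, which is its stop, with 12.6 to 17 N on it. In the last picture it is up again, but I judged that by eye only.
- **Mug, jug and jar:** in the last pictures they stand where they were, also judged by eye.
- **Disturbances:** I saw no knocked box and no slackened grip, and no check failed or disagreed.

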